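Shut the board test fixture

TASK

The circuit board lies ready in the pulled-out tray of the test fixture. With the fingertips, push the tray fully home, and only then push the raised lid over and down until its spring catch snaps and the lid stays shut by itself. Push only: do not grip, lift or force anything, keep the board lying in its nest, and leave the tools around the fixture where they are.

Things in the scene. Friction and masses are not known exactly. Their poses are not given: they have to be found in the camera images.
- fixture: Bench test fixture, a grey box 130 mm deep (its x), 160 mm wide (its y) and 45 mm high with two aluminium guide rails on top up to 81 mm, fixed to the desk. Origin under its centre on the desk; x points from its front to its back, y to its left, z up. Behind the fixture nothing is higher than 50 mm within 60 mm.
- tray (a joint): Travel of the tray out of the fixture's front, m: 0 = fully home, 0.06 = fully out; it slides along the fixture's x, held only by about 1.2 N of friction, and stops dead at 0. The lid cannot shut while the tray is well out: the header at the tray's back fouls the lid's probe plate.
- tray_push (a point): Centre of the outer (front) face of the tray's upright aluminium front plate; moves with the tray. The plate is 100 mm wide, 7 mm thick and stands from 47 to 79 mm above the desk; push it along the fixture's +x. Within 50 mm in front of it and under it is nothing.
- lid (a joint): Lid angle, rad: 0 = shut, level on the rails, at a firm stop; 1.57 = upright; at most 1.6. Hinged at the back. A spring and friction hold it up; let go before the catch snaps, it springs back up to about 1. Pressed down on its front bar it takes about 4 N, rising to 8 to 15 N in the last 20 mm as its keeper pushes the catch bolt aside; the bolt snaps back about 3 mm before it is shut.
- lid_hinge (a point): Middle of the lid's hinge line, which runs along the fixture's y, 88 mm above the desk and 66 mm behind the fixture's centre.
- lid_push (a point): Point on the lid's outer face (the face that is on top when shut and looks to the back when raised), in the middle of its broad front bar, 120 mm from the hinge line and 4 mm off the mid-plane of the lid, which passes through the hinge line. Its z axis is the outward normal of that face. The lid is 148 mm wide, 8 mm thick and ends 134 mm from the hinge line; the front bar is 28 mm broad, aluminium; within the frame is a clear window.
- catch (a joint): Travel of the spring bolt at the fixture's front right corner, m: 0 = sprung in (its rest, also when it holds the lid), about 0.006 while the lid's keeper passes it.
- board: Green circuit board 55 x 85 mm, 15 mm high with its parts, lying loose in the nest on the tray with 3 to 4 mm of play. Origin at the centre of its underside, 52.5 mm above the desk.
- cutters: Side cutters with red handles, 41 x 122 x 12 mm, loose on the desk to the left of the fixture; not to be moved. Origin at the centre of the underside.
- magnifier: Black eye loupe, 35 mm across and 34 mm high, standing loose on the desk behind and left of the fixture; not to be moved. Origin at the centre of the underside.
- spool: Reel of solder wire, 58 x 88 x 50 mm, loose on the desk between the robot and the fixture; not to be moved. Origin at the underside.
Mind the look-alikes: they are no part of the job. What is shaped like the board but orange is not meant.

How it is judged:
On the way, in this order (a step that is already met when the one before it is completed fails the run):
1. the tray is fully home (within 3 mm) while the lid is still up (value of joint tray below 0.003 m and value of joint lid above 0.7 rad), for 0.2 s.
2. the lid is down (under 0.04 rad) with the tray home (value of joint tray below 0.003 m and value of joint lid below 0.04 rad), for 0.2 s.
At the end, for the whole second after the job is handed in: Tray home within 3 mm, lid shut within 0.04 rad and held by the catch (bolt sprung in, within 2 mm), the board at rest, flat in its nest (all of step 2 and value of joint catch below 0.002 m and z of board in the frame of fixture below 0.0575 m and x of board in the frame of fixture between -0.028 and -0.014 m and y of board in the frame of fixture between -0.006 and 0.006 m and angle between board's own z axis and vertical below 0.1 rad and linear speed of board below 0.02 m/s); the robot touches nothing.
It fails at once if the board is lifted or tipped out of its nest (z of board in the frame of fixture above 0.064 m or angle between board's own z axis and vertical above 0.25 rad).
It fails at once if tray, lid or fixture is forced or squeezed (over 60 N from the fingers) (contact force between the fingers and fixture above 60 N).
It fails at once if cutters, magnifier or spool moved by more than 25 mm (distance of any of cutters, magnifier, spool from where it was at the start of the episode above 0.025 m).
It also fails if it takes over 48 s, if anything falls off the work surface, if the arm or the gripper's body presses on something with over 40 N, if the wrist force passes 120 N, or if a joint passes its speed limit or range.

ROBOT

A 6-joint arm with a two-finger parallel gripper is mounted at the origin on the work surface; the furniture and walls round the work are solid. World frame = base frame: x ahead of the robot, y to its left, z up, the work surface at z = 0. Lengths are in m, angles in rad, forces in N, time in s.
With the tool pointing down it reaches from about 0.3 to 0.95 m from the base axis. Payload 3.1 kg.
Tool frame: the origin (TCP) lies between the finger pads; the fingertips stand arm.finger_overhang ahead of it and the grasp point (between the pads) lies 6 mm ahead of it (arm.finger_overhang is the distance from the TCP to the fingertips, in m); z points along the fingers, y is the line along which they close (so a half turn about z gives the same grasp; the last joint's range is limited). The gripper opens to 85 mm and grips with 20 to 120 N. Pads are 22 mm wide; open, the fingers measure 114 mm over their backs; the gripper's body (76 mm by 85 mm) begins 54 mm behind the grasp point. The pads swing forward as they close: fully open they stand 13 mm farther back than shut.
Start: joints at [-1.296, 0.308, 1.634, -0, 1.2, -0.07], TCP at [0.211, -0.588, 0.256] pointing down, gripper open.
Joint ranges: [-3.06, 3.06], [-0.79, 1.96], [0.05, 2.63], [-1.19, 4.34], [0.05, 2.64], [-2.94, 2.94]. Speed limits (rad/s): [2.79, 2.79, 3.14, 3.14, 3.14, 3.14].

INTERFACE

Orientations are given as a unit quaternion [w, x, y, z].
In Python, from plant import arm, vision gives the robot as it stands.
- The arm moves only by the tool apply_moves, never from a script. Its argument "targets" is a list of rows, each an object with "travel": the shift along the tool's x, y, z normalised to -1 to 1, where 1 is 30 cm, a list of three; "rotation": the turn, a rotation vector about the tool's x, y, z normalised to -1 to 1, where 1 is 180 degrees, a list of three; "gripper": the opening, from -1 (shut) to 1 (fully open). A call has 1 to 12 rows; each row shifts and turns the commanded pose from where the row before left it, along the tool's axes as they then stand; what a row does not reach is not made up. A row lasts 1/12 s, in which the tool goes at most 41.7 mm and 7.16 degrees, less where a joint would pass 70% of its speed; a pose out of reach is approached as far as the arm can. A call with a number of a shift or a turn outside -1 to 1 is refused whole. A call with a gripper value outside its range is refused whole. The fingers move at their own pace and stop on an object; "grip_force" is the grip in N (left out, the last holds). Time passes only in rows, so rows that do not move let the fingers close. It gives the time, the measured TCP pose, the force, the opening and the grip force at its end, in the units of the state.
- arm.state(): the state, without advancing time (a new reading comes with each control period).
- vision.grab_frame(name): name is "side" or "top" or "wrist"; returns a dict with "img" (400x640x3 uint8, red, green, blue), "depth" (400x640 float32, m along the optical axis (not along the pixel's ray), 0 where there is no reading), "fx", "fy", "cx", "cy" (pixels), "rvec" (rotation vector, rad) and "tvec" (3), from world to camera coordinates, as OpenCV has them. Camera axes: x right, y down, z forward; pixel columns grow to the right and rows downward; lengths in m; the calibration is good to about 2 mm. A picture is of the moment at which its call begins.
- arm.finish_job(): hands the job in; it is judged then, once.
The state is a dict: "clock": time; "joint_pos": joint angles; "dq": joint speeds; "effort": joint torques, N m; "eef_pos": TCP position; "tcp_rot": TCP orientation; "force": force on the tool from outside, world axes, zero at the start; "ft_torque": the same for the moment, N m; "opening": opening from 0.0 (shut) to 1.0 (fully open); "finger_force": force on a finger pad.
Only numpy, scipy, OpenCV 4.12 (cv2) and the standard library are available. Lean on these libraries where they do the work, as an engineer would, in place of code of your own. Each camera call takes 0.05 s, during which the arm holds its last target. There are 200 camera calls.

## Working session

There is one attempt and no reset: what is moved stays moved. The work goes in short steps, Python scripts to look and compute and a tool call to move; the robot and the scene stay as the last step left them, time stands still between calls to the robot, and variables do not carry over. Pictures are saved under pics/ and viewed, at most 10 in all, crops included, and the job is handed in when it is done.

Besides the shell and the picture viewer there is one more tool, called as name([rows], argument=value, ...), one row to a line, values as JSON. apply_moves: Moves the arm, as the interface text tells. Scaled input: -1 to 1 covers 30 cm each way for a shift and 180 degrees each way for a turn. Its arguments: {"type":"object","properties":{"targets":{"type":"array","items":{"type":"object","properties":{"travel":{"type":"array","items":{"type":"number","minimum":-1,"maximum":1}},"rotation":{"type":"array","items":{"type":"number","minimum":-1,"maximum":1}},"gripper":{"type":"number"}}}},"grip_force":{"type":"number"}},"required":["targets"]}

```bash
mkdir -p pics; ls; cat > h.py <<'E'
import numpy as np, cv2
from plant import arm, vision
def grab(n):
    f=vision.grab_frame(n); R=cv2.Rodrigues(np.array(f["rvec"],float))[0]; t=np.array(f["tvec"],float).ravel()
    v,u=np.mgrid[0:400,0:640]; d=f["depth"]
    c=np.stack([(u-f["cx"])/f["fx"]*d,(v-f["cy"])/f["fy"]*d,d],-1)
    P=(c-t)@R; P[d==0]=np.nan
    return f,P
E
python3 - <<'E'
from h import *
for n in("top","side"):
    f,P=grab(n); cv2.imwrite(f"pics/{n}0.png",f["img"][...,::-1]); np.save(f"{n}0.npy",P)
    R=cv2.Rodrigues(np.array(f["rvec"],float))[0];print(n,-R.T@np.ravel(f["tvec"]))
print(arm.state(),arm.finger_overhang)
E
```

```text
pics
top [0.43701334 0.08310589 0.91734485]
side [1.09883351 0.14266624 0.7155632 ]
{'clock': 0.1, 'joint_pos': array([-1.29568556e+00,  3.08961114e-01,  1.63510403e+00, -6.14187373e-06,
        1.19970384e+00, -6.97080611e-02]), 'dq': array([ 0.00037828, -0.00165077, -0.00230246, -0.00072794,  0.00166665,
       -0.00049569]), 'effort': array([ 2.15871223e-04, -4.16406870e+01, -2.77643716e+01, -3.22355902e-06,
        4.04567225e-03,  2.21215494e-06]), 'eef_pos': array([ 0.21103839, -0.58752772,  0.25511365]), 'tcp_rot': array([-1.08213842e-03,  9.85173501e-01,  1.71557536e-01, -1.14405320e-04]), 'force': array([0.81185788, 0.52633159, 0.46014802]), 'ft_torque': array([-0.05604087, -0.06068122,  0.00213675]), 'finger_force': 0.0, 'opening': 0.9993872132403425} 0.025
```

View pics/top0.png

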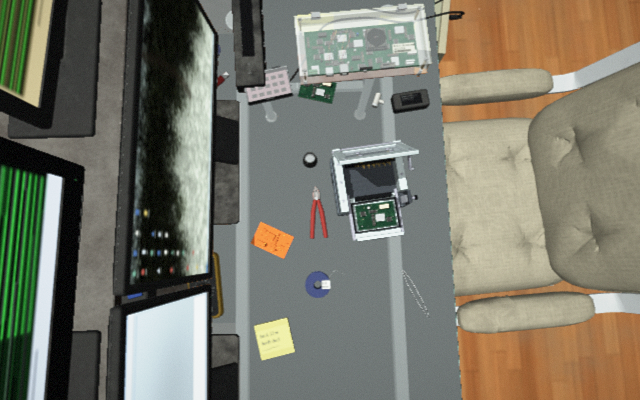

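View pics/side0.png

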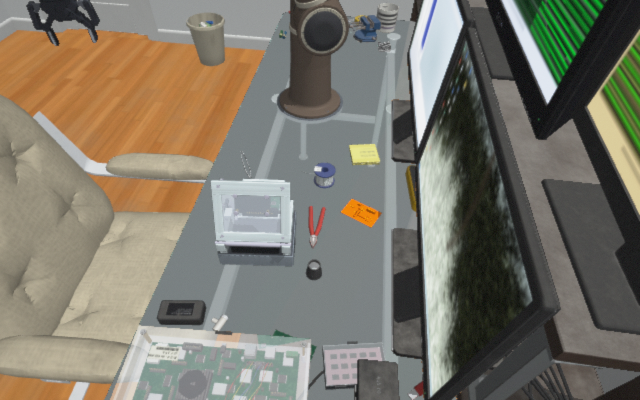

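The top view shows the fixture at about (372,190), with the tray's front plate at (377,235), the board at (376,215) and the lid raised at (375,150). The spool is at (318,285), the cutters at (318,212) and the loupe at (309,159). The side view shows the lid's back face at (252,210).

```bash
python3 - <<'E'
from h import *
P=np.load("top0.npy"); 
roi=np.zeros((400,640),bool); roi[130:250,325:425]=1
def rect(m,name,lo,hi):
    q=P[m&roi&(P[...,2]>lo)&(P[...,2]<hi)]
    r=cv2.minAreaRect(q[:,:2].astype(np.float32)); print(name,len(q),np.round(r[0],4),np.round(r[1],4),round(r[2],2),"zmed",np.median(q[:,2]).round(4)); return q
print(P[300,250],P[235,377],P[215,376],P[150,375],P[190,343])
rows=np.arange(400)[:,None]+np.zeros((1,640))
rect(rows>222,"plate",.074,.084)
rect(rows<225,"rails",.078,.084)
rect(rows>0,"box",.04,.05)
q=rect(rows>0,"lid",.10,.26)
for lo in np.arange(.09,.24,.02):
    s=q[(q[:,2]>lo)&(q[:,2]<lo+.02)]
    if len(s)>3: print(round(lo,2),len(s),s.mean(0).round(4),s[:,1].min().round(3),s[:,1].max().round(3))
# side view: lid back face plane
S=np.load("side0.npy"); m=np.zeros((400,640),bool); m[175:250,210:298]=1
s=S[m&(S[...,2]>.1)&(S[...,2]<.24)]
for k in range(3):
    c=s.mean(0); n=np.linalg.svd(s-c,full_matrices=False)[2][2]; d=(s-c)@n; s=s[abs(d)<max(.004,1.5*d.std())]
print("lidplane",c,n,len(s),d.std(), s.min(0),s.max(0))
f,_=grab("top")
cv2.imwrite("pics/top_crop.png",cv2.resize(f["img"][130:250,300:430,::-1],None,fx=6,fy=5,interpolation=cv2.INTER_CUBIC)[:600,:780])
E
```

```text
[ 0.33367121  0.24392992 -0.00095214] [ 0.47089963 -0.03989824  0.07858617] [ 0.51494345 -0.04210248  0.06218305] [ 0.63936079 -0.03444053  0.14128504] [0.56885406 0.02893988 0.0810842 ]
plate 158 [ 0.4683 -0.0465] [0.0068 0.0989] 6.65 zmed 0.0789
rails 657 [ 0.5918 -0.0351] [0.1234 0.1531] 6.62 zmed 0.081
box 1771 [ 0.5639 -0.0348] [0.1838 0.1575] 6.74 zmed 0.0461
lid 1314 [ 0.6196 -0.0285] [0.0792 0.1468] 5.77 zmed 0.1828
0.09 58 [ 0.6557 -0.0221  0.105 ] -0.096 0.047
0.11 176 [ 0.6494 -0.0258  0.1181] -0.097 0.047
0.13 116 [ 0.64   -0.0284  0.14  ] -0.1 0.046
0.15 163 [ 0.6293 -0.0255  0.1602] -0.1 0.045
0.17 252 [ 0.6115 -0.0354  0.1809] -0.1 0.045
0.19 263 [ 0.6114 -0.0362  0.2018] -0.103 0.044
0.21 286 [ 0.6078 -0.0296  0.2118] -0.103 0.043
lidplane [ 0.6333272  -0.02707056  0.15899082] [0.91648139 0.10635882 0.38568077] 4479 0.0014948048470046491 [ 0.60111284 -0.10249326  0.10002706] [0.66855812 0.04845638 0.2154504 ]
```

View pics/top_crop.png

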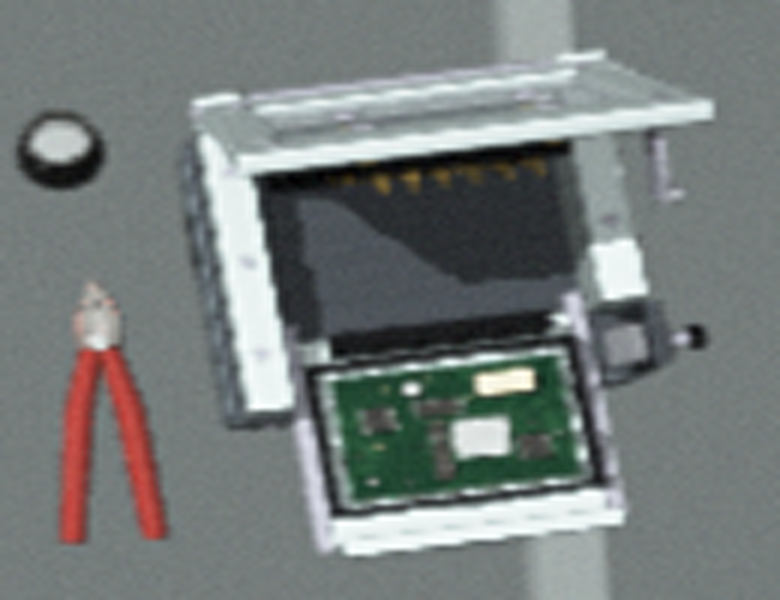

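```bash
python3 - <<'E'
from h import *
P=np.load("top0.npy").reshape(-1,3);P=P[~np.isnan(P[:,0])]
a=np.array([.211,-.588]);b=np.array([.429,-.052]);u=(b-a)/np.linalg.norm(b-a)
d=P[:,:2]-a;t=d@u;w=abs(d@[-u[1],u[0]])
for k in np.arange(0,.6,.1):
    s=P[(t>k)&(t<k+.1)&(w<.1),2];print(k,s.max() if len(s) else None)
E
```

```text
0.0 -0.07222560093178822
0.1 -0.0685478125881083
0.2 -0.06872479320932234
0.30000000000000004 0.005258915239976971
0.4 0.010791696679296614
0.5 0.08337468698503159
```

apply_moves([
  {"travel": [0,0,-0.07],"rotation": [0,0,0.0364],"gripper": -1},
  {"travel": [0,0,-0.07],"rotation": [0,0,0.0364],"gripper": -1},
  {"travel": [0,0,0],"rotation": [0,0,0],"gripper": -1},
], grip_force=30)

```text
clock: 0.4
eef_pos: [0.2119, -0.5904, 0.3027]
tcp_rot: [0.004, 0.998, 0.057, 0.001]
force: [0.5, -0.3, 1.1]
opening: 0.601
finger_force: 0.0
```

apply_moves([
  {"travel": [0.062,-0.113,0],"gripper": -1},
  {"travel": [0.062,-0.113,0],"gripper": -1},
  {"travel": [0.062,-0.113,0],"gripper": -1},
  {"travel": [0.062,-0.113,0],"gripper": -1},
  {"travel": [0.062,-0.113,0],"gripper": -1},
  {"travel": [0.062,-0.113,0],"gripper": -1},
  {"travel": [0.062,-0.113,0],"gripper": -1},
  {"travel": [0.062,-0.113,0],"gripper": -1},
  {"travel": [0.062,-0.113,0],"gripper": -1},
  {"travel": [0.062,-0.113,0],"gripper": -1},
  {"travel": [0.062,-0.113,0],"gripper": -1},
  {"travel": [0.062,-0.113,0],"gripper": -1},
])

```text
invalid input at $.targets[0]: expected keys travel, rotation, gripper
```

apply_moves([
  {"travel": [0.062,-0.113,0],"gripper": -1},
  {"travel": [0.062,-0.113,0],"gripper": -1},
  {"travel": [0.03,-0.113,0],"gripper": -1},
  {"travel": [0,0,0],"gripper": -1},
  {"travel": [0,0,0],"gripper": -1},
  {"travel": [0,0,0],"gripper": -1},
])

```text
invalid input at $.targets[0]: expected keys travel, rotation, gripper
```

```bash
python3 - <<'E'
from h import *
s=arm.state();print(s["clock"],s["eef_pos"],s["tcp_rot"],s["opening"],s["joint_pos"])
e=np.array([.9933,.1156]);p=s["eef_pos"];print("x'",p[:2]@e,"y'",p[1]*.9933-p[0]*.1156)
E
```

```text
0.4 [ 0.21187559 -0.59042405  0.30267174] [3.62724267e-03 9.98386022e-01 5.66703726e-02 8.14548547e-04] 0.6012280235847695 [-1.29566658e+00  2.70767147e-01  1.58630110e+00  1.91934486e-05
  1.27708926e+00  1.61721973e-01]
x' 0.14220300072930508 y' -0.6109610305777934
```

apply_moves([
  {"travel": [0.062,-0.113,0],"rotation": [0,0,0],"gripper": -1},
  {"travel": [0.062,-0.113,0],"rotation": [0,0,0],"gripper": -1},
  {"travel": [0.062,-0.113,0],"rotation": [0,0,0],"gripper": -1},
  {"travel": [0.062,-0.113,0],"rotation": [0,0,0],"gripper": -1},
  {"travel": [0.062,-0.113,0],"rotation": [0,0,0],"gripper": -1},
  {"travel": [0.062,-0.113,0],"rotation": [0,0,0],"gripper": -1},
  {"travel": [0.062,-0.113,0],"rotation": [0,0,0],"gripper": -1},
  {"travel": [0.062,-0.113,0],"rotation": [0,0,0],"gripper": -1},
  {"travel": [0.062,-0.113,0],"rotation": [0,0,0],"gripper": -1},
  {"travel": [0.062,-0.113,0],"rotation": [0,0,0],"gripper": -1},
  {"travel": [0.062,-0.113,0],"rotation": [0,0,0],"gripper": -1},
  {"travel": [0.062,-0.113,0],"rotation": [0,0,0],"gripper": -1},
])

```text
clock: 1.4
eef_pos: [0.3857, -0.1564, 0.2977]
tcp_rot: [-0.0, 0.998, 0.059, -0.0]
force: [1.6, -0.7, -0.4]
opening: -0.0
finger_force: 0.0
```

apply_moves([
  {"travel": [0.062,-0.113,0],"rotation": [0,0,0],"gripper": -1},
  {"travel": [0.062,-0.113,0],"rotation": [0,0,0],"gripper": -1},
  {"travel": [0.04,-0.113,0],"rotation": [0,0,0],"gripper": -1},
  {"travel": [0,0,0],"rotation": [0,0,0],"gripper": -1},
  {"travel": [0,0,0],"rotation": [0,0,0],"gripper": -1},
  {"travel": [0,0,0],"rotation": [0,0,0],"gripper": -1},
])

```text
clock: 1.9
eef_pos: [0.4225, -0.0517, 0.2977]
tcp_rot: [0.0, 0.998, 0.059, -0.001]
force: [-0.2, -0.2, 0.3]
opening: 0.004
finger_force: 0.0
```

```bash
cat > st.py <<'E'
from h import *
s=arm.state();print(s["clock"],s["eef_pos"].round(4),s["tcp_rot"].round(4),round(s["opening"],2),s["force"].round(1))
e=np.array([.9933,.1156]);p=s["eef_pos"];print("x'",p[:2]@e,"y'",p[1]*.9933-p[0]*.1156,"z",p[2])
E
python3 st.py
```

```text
1.9 [ 0.4225 -0.0517  0.2977] [ 3.000e-04  9.983e-01  5.900e-02 -5.000e-04] 0.0 [-0.2 -0.2  0.3]
x' 0.41366871370618286 y' -0.10021357592390324 z 0.29771390225662986
```

apply_moves([
  {"travel": [0,0,0.12],"rotation": [0,0,0],"gripper": -1},
  {"travel": [0,0,0.12],"rotation": [0,0,0],"gripper": -1},
  {"travel": [0,0,0.12],"rotation": [0,0,0],"gripper": -1},
  {"travel": [0,0,0.12],"rotation": [0,0,0],"gripper": -1},
  {"travel": [0,0,0.12],"rotation": [0,0,0],"gripper": -1},
  {"travel": [0,0,0.115],"rotation": [0,0,0],"gripper": -1},
  {"travel": [0,0,0],"rotation": [0,0,0],"gripper": -1},
  {"travel": [0,0,0],"rotation": [0,0,0],"gripper": -1},
])

```text
clock: 2.57
eef_pos: [0.4204, -0.0525, 0.0821]
tcp_rot: [-0.001, 0.998, 0.057, -0.003]
force: [0.7, 0.8, 0.3]
opening: -0.003
finger_force: 0.0
```

apply_moves([
  {"travel": [0.02,0,0],"rotation": [0,0,0],"gripper": -1},
  {"travel": [0.02,0,0],"rotation": [0,0,0],"gripper": -1},
  {"travel": [0.02,0,0],"rotation": [0,0,0],"gripper": -1},
  {"travel": [0.02,0,0],"rotation": [0,0,0],"gripper": -1},
  {"travel": [0.02,0,0],"rotation": [0,0,0],"gripper": -1},
  {"travel": [0.02,0,0],"rotation": [0,0,0],"gripper": -1},
  {"travel": [0.02,0,0],"rotation": [0,0,0],"gripper": -1},
  {"travel": [0.02,0,0],"rotation": [0,0,0],"gripper": -1},
])

```text
clock: 3.23
eef_pos: [0.4709, -0.0458, 0.0839]
tcp_rot: [-0.0, 0.998, 0.058, -0.0]
force: [-1.5, -0.6, 0.2]
opening: -0.002
finger_force: 0.7
```

```bash
cat > tr.py <<'E'
from h import *
import sys
_,P=grab("top"); roi=np.zeros((400,640),bool); roi[195:250,325:425]=1
q=P[roi&(P[...,2]>.0745)&(P[...,2]<.0798)]
x=q[:,:2]@[.9933,.1156]; y=q[:,:2]@[-.1156,.9933]
h,b=np.histogram(x,np.arange(.44,.56,.004)); print([(round(c,3),n) for c,n in zip(b,h) if n])
E
python3 st.py; python3 tr.py
```

```text
3.2333 [ 0.4709 -0.0458  0.0839] [-0.000e+00  9.983e-01  5.820e-02 -3.000e-04] -0.0 [-1.5 -0.6  0.2]
x' 0.4624629045129101 y' -0.09996192801312248 z 0.08385974031192088
[(np.float64(0.476), np.int64(7)), (np.float64(0.48), np.int64(1)), (np.float64(0.52), np.int64(1)), (np.float64(0.524), np.int64(3)), (np.float64(0.528), np.int64(7)), (np.float64(0.532), np.int64(3)), (np.float64(0.536), np.int64(9)), (np.float64(0.54), np.int64(5)), (np.float64(0.544), np.int64(3)), (np.float64(0.548), np.int64(5)), (np.float64(0.552), np.int64(1)), (np.float64(0.556), np.int64(4))]
```

apply_moves([
  {"travel": [0.015,0,0],"rotation": [0,0,0],"gripper": -1},
  {"travel": [0.015,0,0],"rotation": [0,0,0],"gripper": -1},
  {"travel": [0.015,0,0],"rotation": [0,0,0],"gripper": -1},
  {"travel": [0.015,0,0],"rotation": [0,0,0],"gripper": -1},
  {"travel": [0.015,0,0],"rotation": [0,0,0],"gripper": -1},
  {"travel": [0.015,0,0],"rotation": [0,0,0],"gripper": -1},
  {"travel": [0.01,0,0],"rotation": [0,0,0],"gripper": -1},
  {"travel": [0.005,0,0],"rotation": [0,0,0],"gripper": -1},
  {"travel": [0.005,0,0],"rotation": [0,0,0],"gripper": -1},
])

```text
clock: 4.03
eef_pos: [0.5035, -0.0422, 0.0837]
tcp_rot: [-0.0, 0.998, 0.058, -0.0]
force: [-1.4, 0.5, 0.6]
opening: -0.002
finger_force: 0.6
```

apply_moves([
  {"travel": [0.004,0,0],"rotation": [0,0,0],"gripper": -1},
  {"travel": [0.004,0,0],"rotation": [0,0,0],"gripper": -1},
  {"travel": [0.004,0,0],"rotation": [0,0,0],"gripper": -1},
  {"travel": [0.004,0,0],"rotation": [0,0,0],"gripper": -1},
])

```text
clock: 4.37
eef_pos: [0.508, -0.0416, 0.0837]
tcp_rot: [-0.0, 0.998, 0.058, -0.0]
force: [-1.9, 0.7, -0.1]
opening: 0.002
finger_force: 0.6
```

```bash
python3 st.py
```

```text
4.3667 [ 0.508  -0.0416  0.0837] [-1.000e-04  9.983e-01  5.800e-02 -1.000e-04] 0.0 [-1.9  0.7 -0.1]
x' 0.49979808041420337 y' -0.1000819710328624 z 0.08370515907703016
```

apply_moves([
  {"travel": [0.004,0,0],"rotation": [0,0,0],"gripper": -1},
  {"travel": [0.004,0,0],"rotation": [0,0,0],"gripper": -1},
  {"travel": [0.004,0,0],"rotation": [0,0,0],"gripper": -1},
])

```text
clock: 4.62
eef_pos: [0.5112, -0.0413, 0.0837]
tcp_rot: [-0.0, 0.998, 0.058, -0.001]
force: [-5.2, -0.9, 2.7]
opening: 0.0
finger_force: 2.3
```

apply_moves([
  {"travel": [0.003,0,0],"rotation": [0,0,0],"gripper": -1},
  {"travel": [0.003,0,0],"rotation": [0,0,0],"gripper": -1},
])

```text
clock: 4.78
eef_pos: [0.5114, -0.0412, 0.0837]
tcp_rot: [0.0, 0.998, 0.058, -0.003]
force: [-9.1, -1.7, 6.3]
opening: -0.006
finger_force: 4.5
```

apply_moves([
  {"travel": [0.003,0,0],"rotation": [0,0,0],"gripper": -1},
])

```text
clock: 4.87
eef_pos: [0.5114, -0.0412, 0.0837]
tcp_rot: [-0.0, 0.998, 0.058, -0.004]
force: [-10.8, -2.4, 9.6]
opening: -0.0
finger_force: 5.5
```

apply_moves([
  {"travel": [-0.02,0,0],"rotation": [0,0,0],"gripper": -1},
  {"travel": [-0.06,0,0],"rotation": [0,0,0],"gripper": -1},
  {"travel": [-0.06,0,0],"rotation": [0,0,0],"gripper": -1},
  {"travel": [0,0,-0.123],"rotation": [0,0,0],"gripper": -1},
  {"travel": [0,0,-0.123],"rotation": [0,0,0],"gripper": -1},
  {"travel": [0,0,-0.123],"rotation": [0,0,0],"gripper": -1},
  {"travel": [0,0,-0.123],"rotation": [0,0,0],"gripper": -1},
  {"travel": [0,0,-0.123],"rotation": [0,0,0],"gripper": -1},
  {"travel": [0,0,-0.123],"rotation": [0,0,0],"gripper": -1},
  {"travel": [-0.05,0,0],"rotation": [0,0,0],"gripper": -1},
  {"travel": [0,0,0],"rotation": [0,0,0],"gripper": -1},
])

```text
clock: 5.78
eef_pos: [0.459, -0.048, 0.3089]
tcp_rot: [0.001, 0.998, 0.058, 0.004]
force: [-0.1, 0.6, -0.4]
opening: 0.002
finger_force: 0.0
```

```bash
python3 st.py; python3 - <<'E'
from h import *
f,P=grab("side"); cv2.imwrite("pics/side1.png",f["img"][...,::-1])
m=np.zeros((400,640),bool); m[175:250,210:298]=1
s=P[m&(P[...,2]>.1)&(P[...,2]<.24)]
for k in range(4):
    c=s.mean(0); n=np.linalg.svd(s-c,full_matrices=False)[2][2]; d=(s-c)@n; s=s[abs(d)<max(.004,1.5*d.std())]
print(c,n,len(s))
f,_=grab("top");cv2.imwrite("pics/top1.png",cv2.resize(f["img"][130:250,300:430,::-1],None,fx=5,fy=5,interpolation=cv2.INTER_CUBIC))
E
```

```text
5.7833 [ 0.459  -0.048   0.3089] [0.0011 0.9983 0.0579 0.004 ] 0.0 [-0.1  0.6 -0.4]
x' 0.45037046722121754 y' -0.10075117250469758 z 0.30889049865192975
[ 0.63338354 -0.02727505  0.1590277 ] [0.91587145 0.1061067  0.38719613] 4488
```

View pics/top1.png

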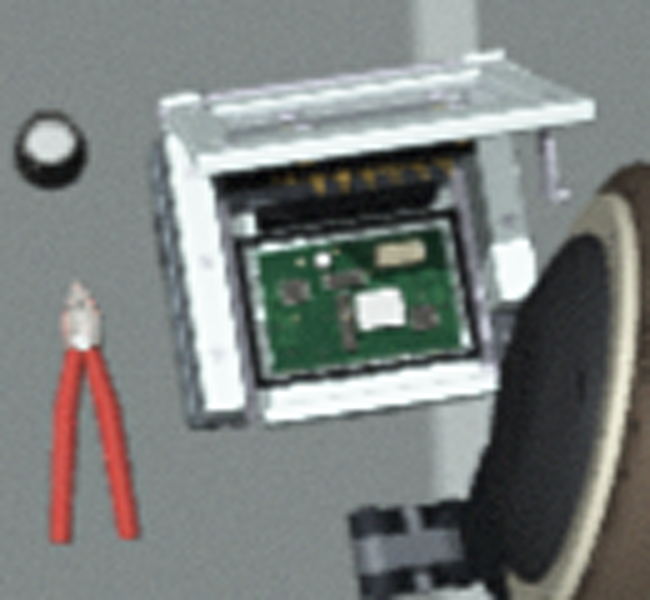

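The tray is home with the plate at (380,395), the lid is still raised at (390,120), and the board lies in its nest at (355,300). Next I go over the lid.

apply_moves([
  {"travel": [0.114,0,0],"rotation": [0,0,0],"gripper": -1},
  {"travel": [0.114,0,0],"rotation": [0,0,0],"gripper": -1},
  {"travel": [0.114,0,0],"rotation": [0,0,0],"gripper": -1},
  {"travel": [0.114,0,0],"rotation": [0,0,0],"gripper": -1},
  {"travel": [0.114,0,0],"rotation": [0,0,0],"gripper": -1},
  {"travel": [0.124,0,0],"rotation": [0,0,0],"gripper": -1},
  {"travel": [0,0,0],"rotation": [0,0,0],"gripper": -1},
  {"travel": [0,0,0.09],"rotation": [0,0,0],"gripper": -1},
  {"travel": [0,0,0.09],"rotation": [0,0,0],"gripper": -1},
  {"travel": [0,0,0.09],"rotation": [0,0,0],"gripper": -1},
  {"travel": [0,0,0],"rotation": [0,0,0],"gripper": -1},
  {"travel": [0,0,0],"rotation": [0,0,0],"gripper": -1},
])

```text
clock: 6.88
eef_pos: [0.6622, -0.0231, 0.22]
tcp_rot: [-0.001, 0.998, 0.058, -0.004]
force: [-0.5, -0.7, 1.3]
opening: 0.004
finger_force: 0.0
```

```bash
python3 st.py; python3 - <<'E'
from h import *
f,_=grab("side");cv2.imwrite("pics/side2.png",cv2.resize(f["img"][100:300,150:350,::-1],None,fx=3,fy=3))
th=np.linspace(1.173,0,14); r=np.linspace(.122,.128,14)
x=.6513-r*np.cos(th)+.004*np.sin(th)+.011; z=.088+r*np.sin(th)+.004*np.cos(th)+.025
for i in range(14): print(th[i].round(2),x[i].round(4),z[i].round(4), (np.array([x[i]-x[i-1],z[i-1]-z[i]])/.3).round(3) if i else "")
E
```

```text
6.8833 [ 0.6622 -0.0231  0.22  ] [-7.000e-04  9.983e-01  5.800e-02 -3.800e-03] 0.0 [-0.5 -0.7  1.3]
x' 0.6551173670184796 y' -0.09950327177402642 z 0.2199596311845128
1.17 0.6187 0.227 
1.08 0.6084 0.223 [-0.034  0.013]
0.99 0.5985 0.2181 [-0.033  0.016]
0.9 0.589 0.2123 [-0.032  0.019]
0.81 0.58 0.2056 [-0.03   0.022]
0.72 0.5716 0.1981 [-0.028  0.025]
0.63 0.564 0.1899 [-0.026  0.027]
0.54 0.557 0.181 [-0.023  0.03 ]
0.45 0.5509 0.1714 [-0.02   0.032]
0.36 0.5457 0.1613 [-0.017  0.034]
0.27 0.5414 0.1507 [-0.014  0.035]
0.18 0.538 0.1397 [-0.011  0.037]
0.09 0.5356 0.1285 [-0.008  0.038]
0.0 0.5343 0.117 [-0.004  0.038]
```

View pics/side2.png

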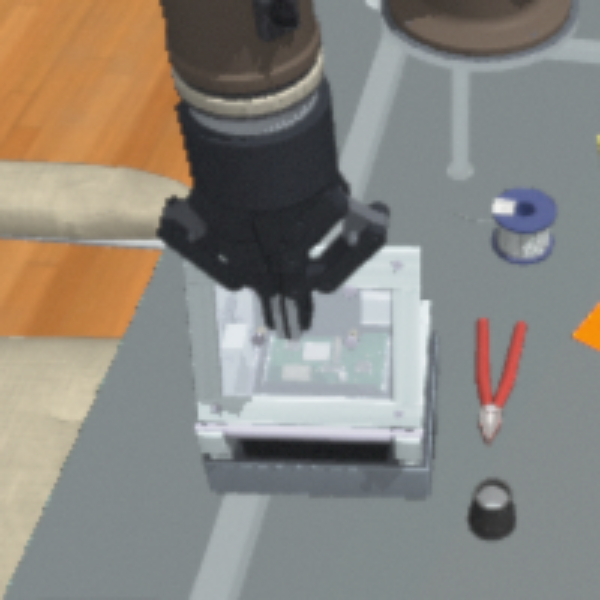

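The tool is behind the raised lid, with the fingertips at crop pixel (285,320), in front of the lid's outer face. Now I make contact and follow the arc.

apply_moves([
  {"travel": [-0.04,0,-0.023],"rotation": [0,0,0],"gripper": -1},
  {"travel": [-0.04,0,0],"rotation": [0,0,0],"gripper": -1},
  {"travel": [-0.03,0,0],"rotation": [0,0,0],"gripper": -1},
  {"travel": [-0.013,0,0],"rotation": [0,0,0],"gripper": -1},
  {"travel": [0,0,0],"rotation": [0,0,0],"gripper": -1},
])

```text
clock: 7.35
eef_pos: [0.6279, -0.0278, 0.2326]
tcp_rot: [0.0, 0.998, 0.058, 0.001]
force: [0.3, -0.5, -0.3]
opening: 0.001
finger_force: 0.0
```

apply_moves([
  {"travel": [-0.017,0,0.006],"rotation": [0,0,0],"gripper": -1},
  {"travel": [-0.017,0,0.007],"rotation": [0,0,0],"gripper": -1},
  {"travel": [-0.017,0,0.008],"rotation": [0,0,0],"gripper": -1},
  {"travel": [-0.016,0,0.008],"rotation": [0,0,0],"gripper": -1},
])

```text
clock: 7.68
eef_pos: [0.6084, -0.0302, 0.2229]
tcp_rot: [0.0, 0.998, 0.058, 0.001]
force: [2.6, -0.4, 2.7]
opening: 0.004
finger_force: 1.2
```

```bash
python3 st.py
```

```text
7.6833 [ 0.6084 -0.0302  0.2229] [2.000e-04 9.983e-01 5.800e-02 1.000e-03] 0.0 [ 2.6 -0.4  2.7]
x' 0.6007956708389778 y' -0.1002833690663362 z 0.22290497036115137
```

apply_moves([
  {"travel": [-0.016,0,0.012],"rotation": [0,0,0],"gripper": -1},
  {"travel": [-0.016,0,0.012],"rotation": [0,0,0],"gripper": -1},
  {"travel": [-0.015,0,0.012],"rotation": [0,0,0],"gripper": -1},
  {"travel": [-0.015,0,0.012],"rotation": [0,0,0],"gripper": -1},
  {"travel": [-0.014,0,0.013],"rotation": [0,0,0],"gripper": -1},
  {"travel": [-0.014,0,0.013],"rotation": [0,0,0],"gripper": -1},
])

```text
clock: 8.18
eef_pos: [0.5806, -0.0332, 0.1997]
tcp_rot: [0.0, 0.998, 0.058, -0.0]
force: [0.4, -0.7, 3.6]
opening: 0.002
finger_force: 1.4
```

```bash
python3 st.py
```

```text
8.1833 [ 0.5806 -0.0332  0.1997] [ 0.000e+00  9.983e-01  5.800e-02 -1.000e-04] 0.0 [ 0.4 -0.7  3.6]
x' 0.5728737201244454 y' -0.10012723709371649 z 0.19974753545221763
```

apply_moves([
  {"travel": [-0.013,0,0.014],"rotation": [0,0,0],"gripper": -1},
  {"travel": [-0.013,0,0.014],"rotation": [0,0,0],"gripper": -1},
  {"travel": [-0.012,0,0.015],"rotation": [0,0,0],"gripper": -1},
  {"travel": [-0.012,0,0.015],"rotation": [0,0,0],"gripper": -1},
  {"travel": [-0.01,0,0.016],"rotation": [0,0,0],"gripper": -1},
  {"travel": [-0.01,0,0.016],"rotation": [0,0,0],"gripper": -1},
  {"travel": [-0.009,0,0.017],"rotation": [0,0,0],"gripper": -1},
  {"travel": [-0.008,0,0.017],"rotation": [0,0,0],"gripper": -1},
])

```text
clock: 8.85
eef_pos: [0.5553, -0.0362, 0.1626]
tcp_rot: [0.0, 0.998, 0.058, 0.0]
force: [2.5, -1.2, 2.9]
opening: 0.0
finger_force: 1.8
```

```bash
python3 st.py; python3 - <<'E'
from h import *
f,_=grab("side");cv2.imwrite("pics/side3.png",cv2.resize(f["img"][100:300,150:350,::-1],None,fx=3,fy=3))
E
```

```text
8.85 [ 0.5553 -0.0362  0.1626] [0.000e+00 9.983e-01 5.800e-02 4.000e-04] 0.0 [ 2.5 -1.2  2.9]
x' 0.5473711992182901 y' -0.10014806286742559 z 0.1625994702083281
```

View pics/side3.png

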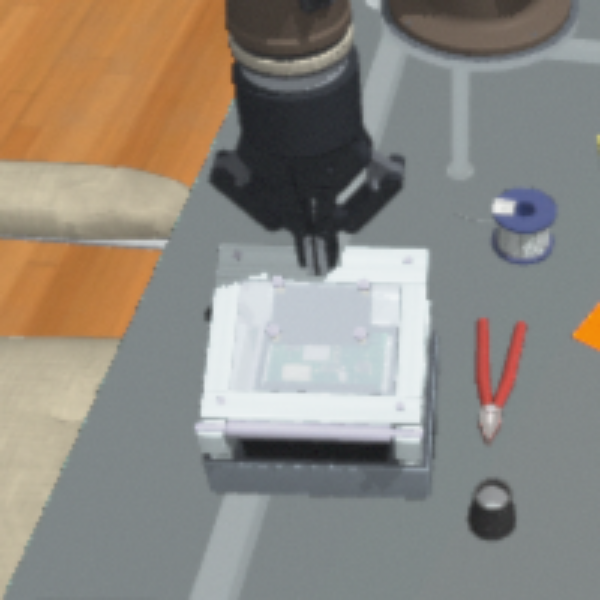

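The fingertips rest on the front bar at crop pixel (318,270), and the lid is about 20° from shut. I continue down.

apply_moves([
  {"travel": [-0.007,0,0.017],"rotation": [0,0,0],"gripper": -1},
  {"travel": [-0.007,0,0.018],"rotation": [0,0,0],"gripper": -1},
  {"travel": [-0.005,0,0.018],"rotation": [0,0,0],"gripper": -1},
  {"travel": [-0.005,0,0.018],"rotation": [0,0,0],"gripper": -1},
  {"travel": [-0.003,0,0.018],"rotation": [0,0,0],"gripper": -1},
])

```text
clock: 9.32
eef_pos: [0.5467, -0.0371, 0.1358]
tcp_rot: [-0.0, 0.998, 0.058, -0.0]
force: [-0.3, 0.3, 7.8]
opening: 0.0
finger_force: 3.9
```

apply_moves([
  {"travel": [-0.002,0,0.012],"rotation": [0,0,0],"gripper": -1},
  {"travel": [-0.002,0,0.012],"rotation": [0,0,0],"gripper": -1},
  {"travel": [-0.001,0,0.012],"rotation": [0,0,0],"gripper": -1},
])

```text
clock: 9.57
eef_pos: [0.5451, -0.0372, 0.1255]
tcp_rot: [-0.0, 0.998, 0.058, -0.001]
force: [-0.8, 1.6, 6.2]
opening: -0.003
finger_force: 3.3
```

```bash
python3 st.py
```

```text
9.5667 [ 0.5451 -0.0372  0.1255] [-1.000e-04  9.983e-01  5.800e-02 -8.000e-04] -0.0 [-0.8  1.6  6.2]
x' 0.5371855574702655 y' -0.10000214924721423 z 0.1254720696419661
```

apply_moves([
  {"travel": [0,0,0.008],"rotation": [0,0,0],"gripper": -1},
  {"travel": [0,0,0.008],"rotation": [0,0,0],"gripper": -1},
  {"travel": [0,0,0.006],"rotation": [0,0,0],"gripper": -1},
])

```text
clock: 9.82
eef_pos: [0.5446, -0.0373, 0.118]
tcp_rot: [-0.0, 0.998, 0.058, -0.001]
force: [0.4, -0.8, 4.0]
opening: -0.002
finger_force: 2.1
```

apply_moves([
  {"travel": [0,0,0.004],"rotation": [0,0,0],"gripper": -1},
  {"travel": [0,0,0.004],"rotation": [0,0,0],"gripper": -1},
])

```text
clock: 9.98
eef_pos: [0.5447, -0.0373, 0.1169]
tcp_rot: [-0.0, 0.998, 0.058, -0.002]
force: [-6.0, 0.5, 17.0]
opening: 0.003
finger_force: 8.8
```

apply_moves([
  {"travel": [0,0,0.004],"rotation": [0,0,0],"gripper": -1},
  {"travel": [0,0,0.004],"rotation": [0,0,0],"gripper": -1},
])

```text
clock: 10.15
eef_pos: [0.5448, -0.0373, 0.1167]
tcp_rot: [-0.0, 0.998, 0.058, -0.002]
force: [-11.5, 1.3, 31.2]
opening: -0.006
finger_force: 15.2
```

apply_moves([
  {"travel": [0,0,-0.006],"rotation": [0,0,0],"gripper": -1},
  {"travel": [0,0,0],"rotation": [0,0,0],"gripper": -1},
  {"travel": [0,0,0],"rotation": [0,0,0],"gripper": -1},
  {"travel": [0,0,-0.02],"rotation": [0,0,0],"gripper": -1},
  {"travel": [0,0,-0.1],"rotation": [0,0,0],"gripper": -1},
  {"travel": [0,0,-0.12],"rotation": [0,0,0],"gripper": -1},
  {"travel": [0,0,-0.12],"rotation": [0,0,0],"gripper": -1},
  {"travel": [-0.1,0,-0.08],"rotation": [0,0,0],"gripper": -1},
  {"travel": [-0.12,0,0],"rotation": [0,0,0],"gripper": -1},
  {"travel": [-0.12,0,0],"rotation": [0,0,0],"gripper": -1},
  {"travel": [-0.1,0,0],"rotation": [0,0,0],"gripper": -1},
  {"travel": [0,0,0],"rotation": [0,0,0],"gripper": -1},
])

```text
clock: 11.15
eef_pos: [0.4078, -0.052, 0.2453]
tcp_rot: [-0.001, 0.998, 0.058, -0.004]
force: [-0.6, 0.6, -0.1]
opening: -0.001
finger_force: 0.0
```

```bash
python3 st.py; python3 - <<'E'
from h import *
f,P=grab("side");cv2.imwrite("pics/side4.png",cv2.resize(f["img"][100:300,150:350,::-1],None,fx=3,fy=3))
x=P[...,:2]@[.9933,.1156];y=P[...,:2]@[-.1156,.9933]
for a in(.525,.56,.60,.64):
    for b in (-.165,-.037):
        m=(abs(x-a)<.008)&(abs(y-b)<.006)&(P[...,2]<.2);print(a,b,np.median(P[...,2][m]).round(4),m.sum())
E
```

```text
11.15 [ 0.4078 -0.052   0.2453] [-9.000e-04  9.983e-01  5.770e-02 -4.200e-03] -0.0 [-0.6  0.6 -0.1]
x' 0.39907028085064405 y' -0.09874837827064739 z 0.24532095828470965
0.525 -0.165 0.0935 24
0.525 -0.037 0.0935 24
0.56 -0.165 0.0932 33
0.56 -0.037 0.0932 28
0.6 -0.165 0.0933 34
0.6 -0.037 0.0924 32
0.64 -0.165 0.0926 50
0.64 -0.037 0.0922 52
```

View pics/side4.png

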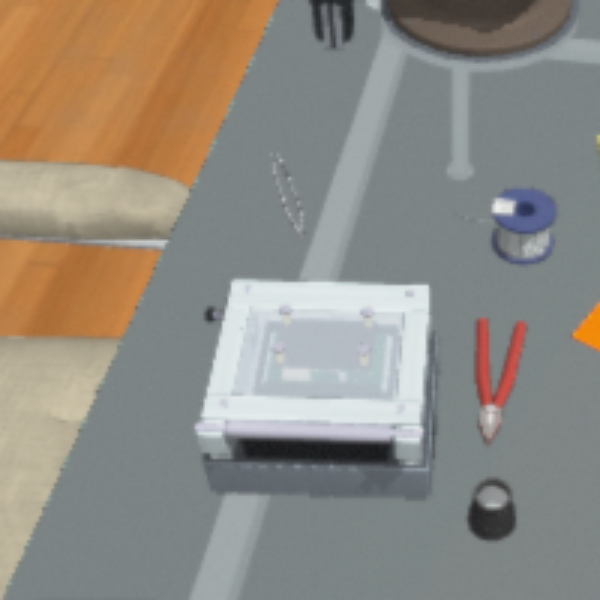

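The lid stays shut and level at crop pixel (320,350), and the tools are where they were. I hand in.

```bash
python3 -c "
from plant import arm
print(arm.finish_job())"
```

```text
the job is handed in; nothing more can be done
None
```

The job is handed in: I pushed the tray home first, then pressed the lid down until it stayed shut by itself, and the spool, cutters and loupe look unmoved; the hand-in gave no verdict.

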